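Open the logger's battery bay

ROBOT

A 6-joint arm with a two-finger parallel gripper is mounted at the origin on a cart in front of the work surface, level with it; the furniture and walls round the work are solid. World frame = base frame: x ahead of the robot, y to its left, z up, the work surface at z = 0. Lengths are in m, angles in rad, forces in N, time in s.
With the tool pointing down it reaches from about 0.35 to 0.875 m from the base axis. Payload 4.2 kg.
Tool frame: the origin (TCP) lies at the very end of the fingers, on their centre line; the grasp point (between the pads) lies arm.grip_depth behind it (arm.grip_depth is the distance from the TCP to the grasp point, in m); z points along the fingers, y is the line along which they close (so a half turn about z gives the same grasp; the last joint's range is limited). The gripper opens to 87 mm and grips with 3 to 60 N. Pads are 19 mm wide; open, the fingers measure 117 mm over their backs; the gripper's body (75 mm by 190 mm) begins 51 mm behind the grasp point.
Start: joints at [-0.891, 0.385, 0.008, 0, -1.194, -0.259], TCP at [0.255, -0.57, 0.223] pointing down, gripper open.
Joint ranges: [-3.14, 3.14], [-1.21, 2.06], [-1.07, 1.41], [-3.16, 2.05], [-2.99, -0.16], [-3.1, 3.1]. Speed limits (rad/s): [2.79, 2.79, 3.14, 3.14, 3.14, 3.14].

INTERFACE

Orientations are given as a unit quaternion [w, x, y, z].
In Python, from cell import telemetry, capture, calibration, sign_off, arm gives the robot as it stands.
- The arm moves only by the shell command python3 -m jog 'ROWS' [FORCE]. ROWS is JSON, a list of rows, each an object with "offset": the shift along the tool's x, y, z in cm, a list of three; "turn": the turn about the tool's z in degrees; "grip": the closure, from 0 (fully open) to 1 (shut). A call has 1 to 10 rows; each row is the pose to reach, as a shift and turn from the pose commanded when the call began, along the tool's axes at that moment; what a row does not reach only later rows make up. A row lasts 1/8 s, in which the tool goes at most 62.5 mm and 10.7 degrees, less where a joint would pass 70% of its speed; a pose out of reach is approached as far as the arm can. A call with a gripper value outside its range is refused whole. The fingers move at their own pace and stop on an object; FORCE is the grip in N (left out, the last holds). Time passes only in rows, so rows that repeat a pose let the fingers close. It gives the time, the measured TCP pose, the force, the opening and the grip force at its end, in the units of the state.
- telemetry.observe(): the state, without advancing time (a new reading comes with each control period).
- capture(name): name is "scene" or "side" or "wrist"; returns the picture (420x560x3 uint8, red, green, blue); there is no depth.
- calibration(name): a dict with "fx", "fy", "cx", "cy" (pixels), "dist_coeffs" ([k1, k2, p1, p2, k3] as OpenCV has them; the pictures are not rectified), "extrinsics" (4x4, takes a point from camera to world coordinates); the wrist camera has in their place "hand_eye" (4x4, takes a point from camera to tool coordinates, whose origin is the TCP and whose axes are the flange's). Camera axes: x right, y down, z forward; pixel columns grow to the right and rows downward; lengths in m; the calibration is good to about 2 mm. A picture is of the moment at which its call begins: read the wrist's pose just before it. calibration takes no time and is no camera call.
- sign_off(): hands the job in; it is judged then, once.
The state is a dict: "t": time; "qpos": joint angles; "qvel": joint speeds; "joint_efforts": joint torques, N m; "eef_pos": TCP position; "tcp_rot": TCP orientation; "ft_force": force on the tool from outside, world axes, zero at the start; "torque": the same for the moment, N m; "finger_gap": finger opening in m; "grasp_force": force on a finger pad.
Only numpy, scipy, OpenCV 4.12 (cv2) and the standard library are available. Lean on these libraries where they do the work, as an engineer would, in place of code of your own. Each camera call takes 0.05 s, during which the arm holds its last target. There are 200 camera calls.

TASK

The battery bay of the grey data logger is shut by a blue clip-in cover. Pinch the cover's orange snap tab inward to free its catch, take the cover off, and set it down face up on the black rubber mat (put it down, do not drop it). Then pull the battery tray out by its yellow fin to its stop, let go, and leave the tin, weight, mug and timer as they stand.

Things in the scene. Friction and masses are not known exactly. Their poses are not given: they have to be found in the camera images.
- logger: grey bench data logger, fixed, 205 deep x 160 wide x 130 mm high; origin at the centre of its underside, on the worktop; x to its back, y to its left seen from its front, z up. Its front top slopes 30 degrees from level, rising to the back, so the slope faces up and forward (-x). Behind the slope its top is level, 128 mm high, with a display.
- seat (a point): fixed point of the logger, 88 mm above its origin: centre of the sloping bay opening, where the fitted cover has its origin. In slope axes (u up the slope, n out of it) the opening runs from u -66 to +66 mm and is 98 mm wide; the rim round it lies at n 4 mm; at the upper edge a lip covers u above 66.5 mm at n 5 to 11 mm, holding down the cover's tongues.
- cover: blue clip-in cover, loose, about 90 g: plate 130 x 110 x 4 mm. Origin at the centre of the plate's underside; x up the slope, away from the tab; z out of its face (30 degrees from vertical as fitted). Two ribs below the plate reach z -10 mm, so on a flat surface it lies level with its origin 10 mm above that surface.
- tongues (a point): middle of the cover's upper edge (x 65, z 4 mm in the cover's frame). Two tongues stick out 9 mm further there, under the logger's lip with 1 mm of play above them: the cover comes off by swinging its tab end up 12 to 20 degrees about this edge, then drawing it off towards the tab end.
- rib_top (a point): middle of the top edge of the fixed blue finger rib on the cover's face: x -29.5, z 26 mm in the cover's frame; the rib is 5 mm thick in x, 32 mm wide in y and rises from the face at z 4 mm. The face beyond it is bare.
- cover_grip (a point): point of the cover midway between the outer face of the orange tab and the far side of the blue finger rib (x -44.5, y 0, z 15 mm in the cover's frame). A grip across both, along the cover's x, is 35 mm wide before the tab gives and 28 mm with the tab fully in; its middle then lies at x -41 mm.
- tab (a joint): orange snap tab of the cover, 28 mm wide, its pad at x -62 to -57 mm of the cover and up to z 26 mm. 0 = relaxed, grows to 0.007 m (hard stop) as it is pressed inward (cover's +x, towards the rib) against 1.2 N per mm. A nose below the pad catches 3.5 mm under the lower rim of the opening: clear from about 0.005; it springs back when let go.
- tray (a joint): battery tray in the bay, 0 = home, slides out along the slope's normal (n) to its stop at 0.045 m; about 4.5 N of friction, it stays where it is left. It can only come out with the cover off.
- fin_top (a point): middle of the top edge of the tray's yellow fin, on the tray, 3 mm below the seat point along n when home. The fin is 12 mm thick along u, 40 mm wide across the slope, and rises 25 mm above the tops of the two orange cells lying along it on either side (u 16 to 36 mm each way); moves with the tray.
- mat: black rubber mat, fixed, 140 (x) x 200 (y) x 4 mm; origin at the centre of its underside, on the worktop. A tall blue heating cabinet stands close behind it: its front, about 0.6 m ahead of the robot base, runs from 0.1 m to the right of straight ahead to 0.45 m to the left; carry things in front of it.
- tin: white moisture tin, 68 mm across, 38 high, loose; leave alone
- weight: brass-coloured 42 mm high weight with a knob, 30 mm across, loose; leave alone
- mug: white mug with grey dots, 82 mm across, 91 high, loose; leave alone
- timer: white square countdown timer lying flat, 64 x 64 x 17 mm, loose; leave alone

How it is judged:
On the way, in this order (a step that is already met when the one before it is completed fails the run):
1. the tab is pressed in by the fingers while the cover is still in place (value of joint tab above 0.0045 m and distance between cover and seat below 0.012 m and contact force between the fingers and cover above 2 N), for 0.1 s.
2. the cover is off the logger, held in the fingers (distance between cover and seat above 0.08 m and contact force between the fingers and cover above 0.5 N), for 0.1 s.
3. the cover is set down face up on the mat while still held (x of cover in the frame of mat between -0.05 and 0.05 m and y of cover in the frame of mat between -0.075 and 0.075 m and angle between cover's own z axis and vertical below 0.2 rad and contact force between cover and mat above 0.2 N and contact force between the fingers and cover above 0.5 N), for 0.05 s.
4. the cover lies on the mat, let go (x of cover in the frame of mat between -0.05 and 0.05 m and y of cover in the frame of mat between -0.075 and 0.075 m and z of cover in the frame of mat below 0.022 m and angle between cover's own z axis and vertical below 0.12 rad and contact force between the fingers and cover below 0.05 N and linear speed of cover below 0.03 m/s), for 0.2 s.
5. the tray is pulled out to its stop (value of joint tray above 0.042 m), for 0.2 s.
At the end, for the whole second after the job is handed in: The battery tray is out to its stop (joint above 0.042 of 0.045 m); the cover lies at rest face up on the mat: origin within 50 mm (mat's x) and 75 mm (mat's y) of the mat's centre, less than 22 mm above its underside, tilted less than 0.12 rad (value of joint tray above 0.042 m and x of cover in the frame of mat between -0.05 and 0.05 m and y of cover in the frame of mat between -0.075 and 0.075 m and z of cover in the frame of mat below 0.022 m and angle between cover's own z axis and vertical below 0.12 rad and linear speed of cover below 0.02 m/s); the robot touches nothing.
It fails at once if the tin is moved more than 20 mm (distance of tin from where it was at the start of the episode above 0.02 m).
It fails at once if the weight is moved more than 20 mm (distance of weight from where it was at the start of the episode above 0.02 m).
It fails at once if the mug is moved more than 20 mm (distance of mug from where it was at the start of the episode above 0.02 m).
It fails at once if the timer is moved more than 20 mm (distance of timer from where it was at the start of the episode above 0.02 m).
It also fails if it takes over 69 s, if anything falls off the work surface, if the arm or the gripper's body presses on something with over 40 N, if the wrist force passes 120 N, or if a joint passes its speed limit or range.

## Working session

There is one attempt and no reset: what is moved stays moved. The work goes in short steps, Python scripts to look and compute and a shell command to move; the robot and the scene stay as the last step left them, time stands still between calls to the robot, and variables do not carry over. Pictures are saved under pics/ and viewed, at most 10 in all, crops included, and the job is handed in when it is done.

```bash
ls; mkdir -p pics; python3 - <<'E'
from cell import telemetry, capture, calibration, arm
import cv2,numpy as np
print(telemetry.observe()); print(arm.grip_depth)
for n in ["scene","side","wrist"]:
    im=capture(n); cv2.imwrite(f"pics/{n}0.png",im[:,:,::-1]); c=calibration(n)
    print(n,{k:np.round(v,4).tolist() for k,v in c.items()})
E
```

```text
pics
{'t': 0.0, 'qpos': array([-8.91395912e-01,  3.85557641e-01,  6.65281869e-03, -4.89946081e-04,
       -1.19400028e+00, -2.58631457e-01]), 'qvel': array([-0.00093111, -0.00063131,  0.00199003,  0.0009417 , -0.0007284 ,
       -0.00063529]), 'joint_efforts': array([ 6.38896327e-04, -3.90665567e+01,  1.87409574e+01,  4.22004372e+00,
        1.09615509e-02, -1.94117401e-04]), 'eef_pos': array([ 0.2550829 , -0.56992964,  0.22147085]), 'tcp_rot': array([-2.73486840e-04, -2.08747411e-01,  9.77968995e-01,  1.04344573e-03]), 'ft_force': array([ 0.0605765 , -0.23895913, -0.04556325]), 'torque': array([-0.06619142,  0.02267376,  0.00562732]), 'grasp_force': 0.0, 'finger_gap': 0.0868943257209155}
0.0187
scene {'fx': 495.6355, 'fy': 495.6355, 'cx': 287.1725, 'cy': 209.4034, 'dist_coeffs': [-0.1472, 0.0, 0.0, 0.0, 0.0], 'extrinsics': [[0.202, -0.5786, 0.7902, -0.6802], [-0.9793, -0.1274, 0.157, -0.2158], [0.0098, -0.8056, -0.5923, 1.077], [0.0, 0.0, 0.0, 1.0]]}
side {'fx': 534.4604, 'fy': 534.4604, 'cx': 270.4483, 'cy': 220.8661, 'dist_coeffs': [0.0534, 0.0, 0.0, 0.0, 0.0], 'extrinsics': [[0.986, -0.1006, 0.1327, 0.4472], [-0.1659, -0.5279, 0.8329, -1.21], [-0.0137, -0.8433, -0.5372, 0.8903], [0.0, 0.0, 0.0, 1.0]]}
wrist {'fx': 307.1124, 'fy': 307.1124, 'cx': 281.5654, 'cy': 207.5538, 'dist_coeffs': [-0.0089, 0.0, 0.0, 0.0, 0.0], 'hand_eye': [[-0.0009, -0.9646, -0.2636, 0.0721], [1.0, -0.0009, 0.0001, 0.0002], [-0.0004, -0.2636, 0.9646, -0.1612], [0.0, 0.0, 0.0, 1.0]]}
```

View pics/scene0.png

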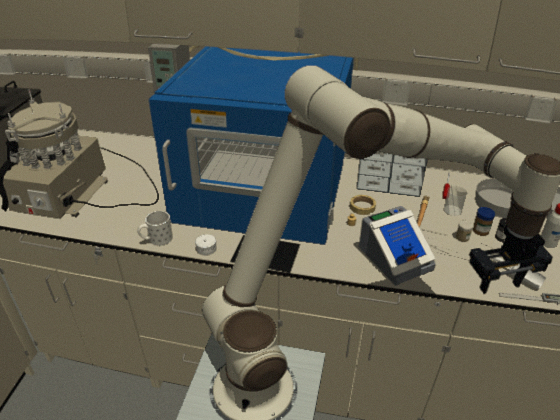

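View pics/side0.png

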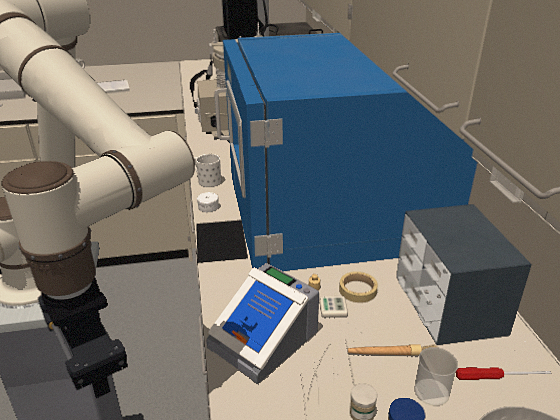

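The scene view shows the logger at about (398,243) with its blue cover, and the mat at (268,252), partly behind the arm. The mug is at (157,228) and the tin at (206,244). The side view shows the logger at (262,320), the weight at (314,282), the timer at (333,305) and the mat at (220,240).

```bash
cat > h.py <<'E'
import numpy as np,cv2
from cell import telemetry,capture,calibration,arm
from scipy.spatial.transform import Rotation as R
def pose():
    s=telemetry.observe(); T=np.eye(4); q=s["tcp_rot"]
    T[:3,:3]=R.from_quat([q[1],q[2],q[3],q[0]]).as_matrix(); T[:3,3]=s["eef_pos"]; return T
def cam(n,T=None):
    c=calibration(n); E=np.array(c["extrinsics"]) if n!="wrist" else T@np.array(c["hand_eye"])
    K=np.array([[c["fx"],0,c["cx"]],[0,c["fy"],c["cy"]],[0,0,1.]]); return K,np.array(c["dist_coeffs"],float),E
def rays(C,px):
    K,d,E=C; u=cv2.undistortPoints(np.array(px,float).reshape(-1,1,2),K,d)[:,0]
    v=np.c_[u,np.ones(len(u))]@E[:3,:3].T; return E[:3,3],v/np.linalg.norm(v,axis=1)[:,None]
def plane(C,px,z):
    o,v=rays(C,px); return o+v*((z-o[2])/v[:,2])[:,None]
def tri(C1,p1,C2,p2):
    o1,v1=rays(C1,p1); o2,v2=rays(C2,p2); out=[]
    for a,b in zip(v1,v2):
        s=np.linalg.lstsq(np.c_[a,-b],o2-o1,rcond=None)[0]; A,B=o1+s[0]*a,o2+s[1]*b
        out.append(np.r_[(A+B)/2,np.linalg.norm(A-B)])
    return np.array(out)
def proj(C,P):
    K,d,E=C; I=np.linalg.inv(E); return cv2.projectPoints(np.array(P,float),cv2.Rodrigues(I[:3,:3])[0],I[:3,3],K,d)[0][:,0]
def blobs(im,lo,hi,amin=60):
    m=cv2.inRange(cv2.cvtColor(im,cv2.COLOR_RGB2HSV),lo,hi)
    m=cv2.morphologyEx(m,cv2.MORPH_CLOSE,np.ones((3,3)))
    cs=cv2.findContours(m,cv2.RETR_EXTERNAL,cv2.CHAIN_APPROX_NONE)[0]
    return [c for c in cs if cv2.contourArea(c)>amin]
E
python3 - <<'E'
from h import *
for n in ["scene","side"]:
    im=cv2.imread(f"pics/{n}0.png")[:,:,::-1].copy()
    for nm,lo,hi in [("blue",(105,150,90),(125,255,255)),("orange",(5,150,60),(18,255,255)),("black",(0,0,0),(179,255,28))]:
        for c in blobs(im,lo,hi,25):
            x,y,w,h=cv2.boundingRect(c)
            if w*h<9000:
                hull=cv2.convexHull(c); q=cv2.approxPolyDP(hull,0.05*cv2.arcLength(hull,True),True)[:,0]
                print(n,nm,(x,y,w,h),cv2.contourArea(c),q.tolist())
a=cv2.imread("pics/scene0.png")[195:290,340:450]; b=cv2.imread("pics/side0.png")[255:385,195:325]
cv2.imwrite("pics/crop0.png",np.hstack([cv2.resize(a,(420,363)),cv2.resize(b,(363,363))]))
E
```

```text
scene blue (380, 219, 45, 41) 982.5 [[407, 219], [424, 254], [396, 259], [380, 228]]
scene blue (167, 80, 25, 14) 36.5 [[191, 91], [177, 92], [167, 86], [182, 80]]
scene blue (186, 75, 31, 21) 81.0 [[216, 82], [208, 94], [197, 95], [186, 80], [195, 75]]
scene blue (273, 70, 21, 23) 129.5 [[293, 72], [282, 92], [273, 88], [279, 70]]
scene blue (185, 65, 17, 11) 36.0 [[201, 65], [199, 75], [185, 74], [193, 67]]
scene blue (299, 59, 17, 7) 32.0 [[315, 59], [311, 64], [299, 63], [303, 59]]
scene blue (242, 57, 22, 17) 90.5 [[243, 57], [263, 61], [253, 73], [245, 68]]
scene orange (418, 204, 8, 21) 44.5 [[425, 204], [419, 224], [421, 206]]
scene black (242, 400, 7, 8) 30.0 [[247, 400], [248, 403], [245, 407], [243, 407], [242, 401]]
scene black (0, 373, 25, 38) 52.0 [[24, 373], [0, 410]]
scene black (513, 270, 14, 16) 97.5 [[526, 270], [518, 285], [515, 285], [513, 281], [516, 272]]
scene black (470, 196, 82, 97) 2627.5 [[512, 196], [544, 215], [550, 261], [483, 292], [470, 253]]
scene black (63, 196, 12, 10) 54.0 [[74, 201], [66, 205], [63, 203], [65, 198], [71, 196]]
scene black (484, 1
[... 1444 characters left out ...]
57, 50) 1081.0 [[124, 348], [109, 391], [77, 389], [71, 372]]
side black (41, 276, 67, 73) 2333.5 [[105, 333], [72, 348], [42, 293], [93, 276]]
side black (197, 252, 35, 11) 38.5 [[231, 259], [197, 262], [198, 254], [220, 252]]
side black (97, 250, 91, 17) 570.5 [[187, 253], [97, 266]]
side black (197, 221, 44, 29) 44.0 [[240, 221], [198, 249], [197, 224]]
side black (0, 120, 37, 5) 70.0 [[36, 120], [0, 124]]
side black (211, 116, 5, 11) 29.0 [[213, 116], [215, 126], [211, 124], [211, 117]]
side black (128, 110, 55, 6) 99.0 [[182, 110], [128, 114]]
side black (190, 70, 17, 26) 66.5 [[206, 70], [192, 95], [191, 79]]
side black (222, 0, 54, 39) 1249.5 [[263, 0], [275, 26], [225, 37], [223, 0]]
```

View pics/crop0.png

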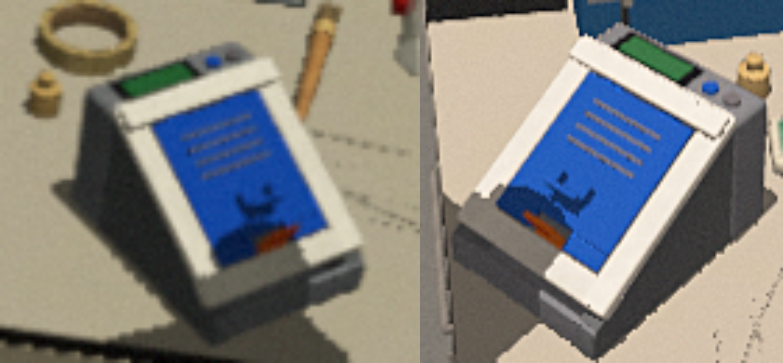

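The crops show the cover's quad: upper edge under the lip, tab at the lower end, pointing towards the robot's right. The hand casts a shadow over the lower edge.

```bash
python3 - <<'E'
from h import *
S,D=cam("scene"),cam("side")
p=tri(S,[[380,228],[407,219],[424,254],[396,261]],D,[[255,281],[292,301],[258,351],[222,327]])
print(p.round(3)); c=p[:,:3].mean(0)
u=p[:2,:3].mean(0)-p[2:,:3].mean(0); w=p[[0,3],:3].mean(0)-p[[1,2],:3].mean(0)
print(c,u,w,np.linalg.norm(u),np.linalg.norm(w)); print(np.degrees([np.arctan2(u[1],u[0]),np.arctan2(-w[0],w[1])]))
T=pose(); print(T.round(3))
# mat corners in scene view
im=cv2.imread("pics/scene0.png"); print(im[225:275:5,228:304:8].max(2))
E
```

```text
[[ 0.56  -0.265  0.123  0.001]
 [ 0.628 -0.348  0.122  0.004]
 [ 0.543 -0.413  0.056  0.001]
 [ 0.478 -0.328  0.062  0.01 ]]
[ 0.55216717 -0.33874073  0.0908866 ] [0.08336995 0.06436054 0.06348291] [-0.06658423  0.08394818  0.00334819] 0.12297523501868272 0.10720059137203895
[37.66768336 38.41999997]
[[-0.913 -0.408 -0.001  0.255]
 [-0.408  0.913  0.001 -0.57 ]
 [ 0.     0.002 -1.     0.222]
 [ 0.     0.     0.     1.   ]]
[[ 66  68  72 116 134 128 114  79  68  70]
 [ 63  70  70 127 133 126 106  69  69  68]
 [172 177  79 129 128 127 100  68  69  72]
 [177 177 107 129 132 123  91 171 111  63]
 [173 174 117 131 127 114  76  23  23 151]
 [172  30 119 133 124 106  22  27  26 175]
 [174  32 130 132 121 102  29  20  20 176]
 [177 106 132 133 115  88  18  22  14 177]
 [  9 117 130 130 118  70  17  21  76 174]
 [ 98 120 134 128 109  32  46  24 175 178]]
```

```bash
python3 -m jog '[{"offset":[-6,1.5,0],"turn":-4,"grip":0},{"offset":[-12,3,0],"turn":-8,"grip":0},{"offset":[-18,4.5,0],"turn":-12,"grip":0},{"offset":[-24,6,0],"turn":-14,"grip":0},{"offset":[-30,7.5,0],"turn":-14,"grip":0},{"offset":[-34.5,8.7,0],"turn":-14,"grip":0},{"offset":[-34.5,8.7,0],"turn":-14,"grip":0},{"offset":[-34.5,8.7,0],"turn":-14,"grip":0}]'
python3 - <<'E'
from h import *
T=pose(); np.save("T1.npy",T); print(T.round(3))
im=capture("wrist"); cv2.imwrite("pics/w1.png",im[:,:,::-1]); cv2.imwrite("pics/s1.png",capture("scene")[:,:,::-1])
E
```

```text
t: 1.15
eef_pos: [0.5343, -0.35, 0.2221]
tcp_rot: [-0.0, -0.327, 0.945, 0.0]
ft_force: [-0.9, 0.5, 0.7]
finger_gap: 0.0869
grasp_force: 0.0
[[-0.787 -0.617 -0.001  0.534]
 [-0.617  0.787  0.    -0.35 ]
 [ 0.001  0.001 -1.     0.222]
 [ 0.     0.     0.     1.   ]]
```

View pics/w1.png

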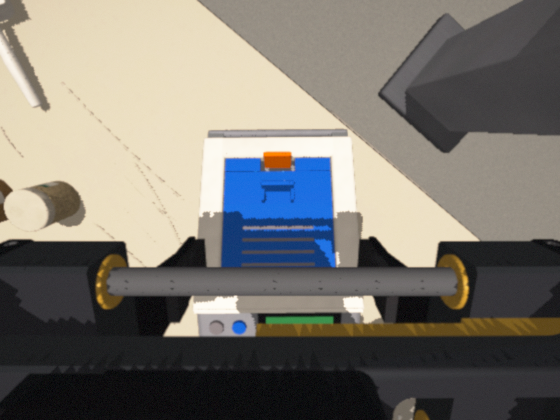

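View pics/s1.png

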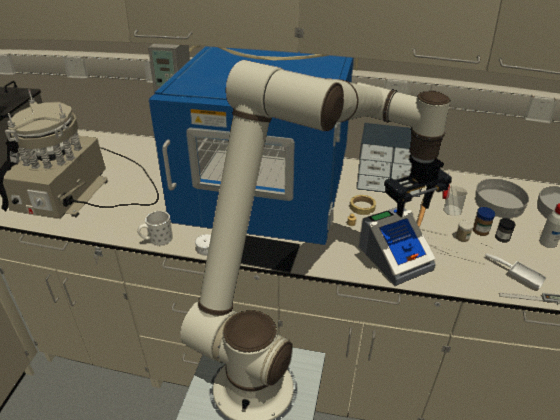

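The wrist view is squared up with the logger: tab top at about (277,160), rib at (278,187), cover's lower corners at about (225,158) and (332,158). The scene view shows the mat's right part at (270,255).

```bash
python3 - <<'E'
from h import *
T=np.load("T1.npy"); W=cam("wrist",T); im=cv2.imread("pics/w1.png")[:,:,::-1].copy()
for c in blobs(im,(3,180,120),(18,255,255),60): print("or",cv2.boundingRect(c))
m=cv2.inRange(cv2.cvtColor(im,cv2.COLOR_RGB2HSV),(100,150,60),(125,255,255))
rows=range(160,236,8); L=[];Rr=[]
for r in rows:
    x=np.where(m[r,200:360])[0]+200; L.append((x.min(),r)); Rr.append((x.max()+1,r))
print(L,Rr); 
for c in (235,245,255,300,310,320): y=np.where(m[120:230,c])[0]+120; print(c,y.min(),end=' ')
x,y,w,h=[cv2.boundingRect(c) for c in blobs(im,(3,180,120),(18,255,255),60)if cv2.boundingRect(c)[1]<200][0]
P=plane(W,[[x,y],[x+w,y]],.0795); print("\ntab top outer",P.round(4),np.linalg.norm(P[0]-P[1]))
q=plane(W,[[L[0][0],y+6],[Rr[0][0],y+6]],.059); print(q.round(4),np.linalg.norm(q[0]-q[1])); d=q[1]-q[0]; print("yaw",np.degrees(np.arctan2(-d[0],d[1])))
s=cv2.imread("pics/s1.png"); k=cv2.inRange(s,(0,0,0),(45,45,45))
S=cam("scene")
k[:235]=0;k[276:]=0;k[:,:225]=0;k[:,305:]=0
for c in cv2.findContours(k,cv2.RETR_EXTERNAL,cv2.CHAIN_APPROX_NONE)[0]:
    if cv2.contourArea(c)>60:
        a=cv2.approxPolyDP(cv2.convexHull(c),3,True)[:,0]; print(a.tolist(),plane(S,a,.004)[:,:2].round(3).tolist())
E
```

```text
or (264, 152, 27, 16)
[(np.int64(226), 160), (np.int64(225), 168), (np.int64(225), 176), (np.int64(225), 184), (np.int64(224), 192), (np.int64(224), 200), (np.int64(224), 208), (np.int64(224), 216), (np.int64(223), 224), (np.int64(223), 232)] [(np.int64(330), 160), (np.int64(330), 168), (np.int64(331), 176), (np.int64(331), 184), (np.int64(331), 192), (np.int64(332), 200), (np.int64(332), 208), (np.int64(333), 216), (np.int64(333), 224), (np.int64(333), 232)]
235 159 245 159 255 159 300 158 310 158 320 158 
tab top outer [[ 0.509  -0.3912  0.0795]
 [ 0.4927 -0.3704  0.0795]] 0.026392671731883432
[[ 0.5406 -0.4186  0.059 ]
 [ 0.4733 -0.3327  0.059 ]] 0.1090927753167793
yaw 38.06637645794223
[[246, 236], [298, 244], [303, 275], [240, 268]] [[0.571, 0.175], [0.568, -0.006], [0.425, -0.049], [0.414, 0.151]]
```

```bash
python3 -m jog '[{"offset":[3.8,-0.35,2],"turn":0,"grip":0.35},{"offset":[3.8,-0.35,6],"turn":0,"grip":0.35},{"offset":[3.8,-0.35,10],"turn":0,"grip":0.35},{"offset":[3.8,-0.35,13],"turn":0,"grip":0.35},{"offset":[3.8,-0.35,14.5],"turn":0,"grip":0.35},{"offset":[3.8,-0.35,15.2],"turn":0,"grip":0.35},{"offset":[3.8,-0.35,15.2],"turn":0,"grip":0.35},{"offset":[3.8,-0.35,15.2],"turn":0,"grip":0.35}]' 10
python3 - <<'E'
from h import *
T=pose(); np.save("T2.npy",T); print(T.round(4),telemetry.observe()["ft_force"])
cv2.imwrite("pics/w2.png",capture("wrist")[:,:,::-1])
E
```

```text
t: 2.25
eef_pos: [0.5077, -0.3767, 0.0719]
tcp_rot: [0.001, -0.327, 0.945, -0.001]
ft_force: [0.1, 0.7, -0.3]
finger_gap: 0.0566
grasp_force: 0.0
[[-0.7867 -0.6173  0.0022  0.5077]
 [-0.6173  0.7867 -0.0012 -0.3767]
 [-0.001  -0.0023 -1.      0.0719]
 [ 0.      0.      0.      1.    ]] [ 0.12246888  0.71136838 -0.29816927]
```

View pics/w2.png

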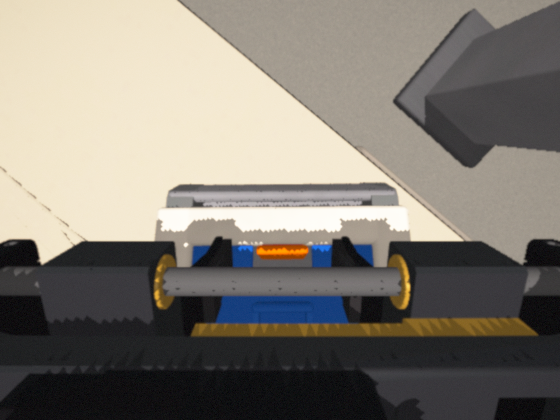

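The fingers straddle the tab evenly: tab at (283,250), fingers at about (220,265) and (345,265). I'll lower it slightly and clamp.

```bash
python3 -m jog '[{"offset":[0,0,0.3],"turn":0,"grip":0.35},{"offset":[0,0,0.3],"turn":0,"grip":0.6},{"offset":[0,0,0.3],"turn":0,"grip":0.8},{"offset":[0,0,0.3],"turn":0,"grip":0.8},{"offset":[0,0,0.3],"turn":0,"grip":0.8},{"offset":[0,0,0.3],"turn":0,"grip":0.8},{"offset":[0,0,0.3],"turn":0,"grip":0.8}]' 50
```

```text
t: 3.18
eef_pos: [0.5069, -0.3763, 0.0675]
tcp_rot: [-0.0, -0.326, 0.945, 0.0]
ft_force: [0.4, 0.1, 0.2]
finger_gap: 0.0264
grasp_force: 50.0
```

```bash
python3 -m jog '[{"offset":[-0.17,0,-0.1],"turn":0,"grip":0.8},{"offset":[-0.35,0,-0.2],"turn":0,"grip":0.8},{"offset":[-0.52,0,-0.3],"turn":0,"grip":0.8},{"offset":[-0.52,0,-0.3],"turn":0,"grip":0.8},{"offset":[-0.52,0,-0.3],"turn":0,"grip":0.8}]'
```

```text
t: 3.8
eef_pos: [0.5105, -0.3732, 0.0703]
tcp_rot: [-0.0, -0.326, 0.945, 0.0]
ft_force: [-2.4, -2.6, -2.1]
finger_gap: 0.027
grasp_force: 50.0
```

```bash
python3 -m jog '[{"offset":[-0.17,0,-0.1],"turn":0,"grip":0.8},{"offset":[-0.26,0,-0.15],"turn":0,"grip":0.8},{"offset":[-0.35,0,-0.2],"turn":0,"grip":0.8},{"offset":[-0.35,0,-0.2],"turn":0,"grip":0.8}]'
```

```text
t: 4.3
eef_pos: [0.5125, -0.3714, 0.072]
tcp_rot: [-0.001, -0.326, 0.945, 0.0]
ft_force: [-4.1, -6.0, -2.7]
finger_gap: 0.0266
grasp_force: 50.0
```

```bash
python3 -m jog '[{"offset":[-0.09,0,-0.05],"turn":0,"grip":0.8},{"offset":[-0.17,0,-0.1],"turn":0,"grip":0.8},{"offset":[-0.17,0,-0.1],"turn":0,"grip":0.8}]'
```

```text
t: 4.68
eef_pos: [0.5128, -0.371, 0.0725]
tcp_rot: [-0.002, -0.326, 0.945, 0.001]
ft_force: [-5.5, -8.6, -4.3]
finger_gap: 0.0263
grasp_force: 50.0
```

The force jumps to 11 N with almost no motion, so the tab is on its hard stop. Next I swing the tab end up.

```bash
python3 -m jog '[{"offset":[0.1,0,-0.3],"turn":0,"grip":0.8},{"offset":[0.2,0,-0.6],"turn":0,"grip":0.8},{"offset":[0.27,0,-0.8],"turn":0,"grip":0.8},{"offset":[0.27,0,-0.8],"turn":0,"grip":0.8}]'
python3 - <<'E'
from h import *
print(telemetry.observe()["torque"]); a=capture("side"); b=capture("scene")
cv2.imwrite("pics/c3.png",np.hstack([cv2.resize(b[195:290,340:450],(420,363)),cv2.resize(a[255:385,195:325],(363,363))])[:,:,::-1])
E
```

```text
t: 5.18
eef_pos: [0.5102, -0.3726, 0.0803]
tcp_rot: [-0.003, -0.326, 0.945, 0.001]
ft_force: [-6.3, -7.9, -6.2]
finger_gap: 0.0263
grasp_force: 50.0
[-2.68388879  1.87431333 -0.00781651]
```

View pics/c3.png

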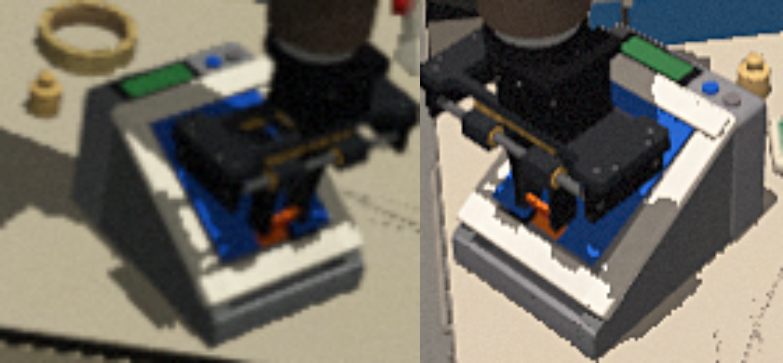

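The crops show the tab still held between the fingers at about (540,215), and the low vertical force means the cover is rising. I keep swinging.

```bash
python3 -m jog '[{"offset":[0.1,0,-0.4],"turn":0,"grip":0.8},{"offset":[0.2,0,-0.8],"turn":0,"grip":0.8},{"offset":[0.4,0,-1.2],"turn":0,"grip":0.8},{"offset":[0.6,0,-1.6],"turn":0,"grip":0.8},{"offset":[0.9,0,-2.0],"turn":0,"grip":0.8},{"offset":[1.1,0,-2.4],"turn":0,"grip":0.8},{"offset":[1.1,0,-2.4],"turn":0,"grip":0.8}]'
python3 - <<'E'
from h import *
a=capture("side"); b=capture("scene")
cv2.imwrite("pics/c4.png",np.hstack([cv2.resize(b[195:290,340:450],(420,363)),cv2.resize(a[255:385,195:325],(363,363))])[:,:,::-1])
E
```

```text
t: 6.15
eef_pos: [0.5037, -0.3781, 0.1054]
tcp_rot: [-0.001, -0.326, 0.945, 0.001]
ft_force: [-3.8, -2.5, -2.5]
finger_gap: 0.0262
grasp_force: 50.0
```

View pics/c4.png

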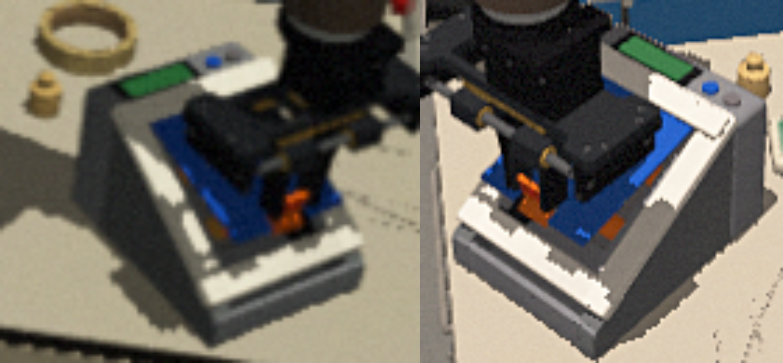

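The cover is swung up about 16°, and the orange cells show under it at (610,228). I'll swing slightly more, then draw it off.

```bash
python3 -m jog '[{"offset":[0.1,0,-0.4],"turn":0,"grip":0.8},{"offset":[0.5,0,-0.32],"turn":0,"grip":0.8},{"offset":[0.9,0,-0.24],"turn":0,"grip":0.8},{"offset":[1.4,0,-0.14],"turn":0,"grip":0.8},{"offset":[2.0,0,0],"turn":0,"grip":0.8},{"offset":[2.6,0,0.1],"turn":0,"grip":0.8},{"offset":[2.6,0,0.1],"turn":0,"grip":0.8}]'
```

```text
t: 7.12
eef_pos: [0.4835, -0.3949, 0.1048]
tcp_rot: [0.0, -0.326, 0.945, -0.0]
ft_force: [-0.1, -0.2, -0.6]
finger_gap: 0.0267
grasp_force: 50.0
```

```bash
python3 -m jog '[{"offset":[1,0,-2],"turn":0,"grip":0.8},{"offset":[2,0,-5],"turn":0,"grip":0.8},{"offset":[2,0,-9],"turn":0,"grip":0.8},{"offset":[2,0,-12],"turn":0,"grip":0.8},{"offset":[2,0,-12],"turn":0,"grip":0.8},{"offset":[2,0,-12],"turn":0,"grip":0.8}]'
python3 - <<'E'
from h import *
a=capture("side"); b=capture("scene"); cv2.imwrite("pics/s5.png",b[:,:,::-1]);cv2.imwrite("pics/d5.png",a[:,:,::-1])
cv2.imwrite("pics/c5.png",np.hstack([cv2.resize(b[200:300,180:330],(390,260)),cv2.resize(a[130:330,90:330],(400,333))[:260]])[:,:,::-1])
E
```

```text
t: 7.88
eef_pos: [0.4676, -0.4062, 0.2234]
tcp_rot: [-0.0, -0.326, 0.945, 0.001]
ft_force: [-0.2, 0.1, -1.2]
finger_gap: 0.0265
grasp_force: 50.0
```

View pics/c5.png

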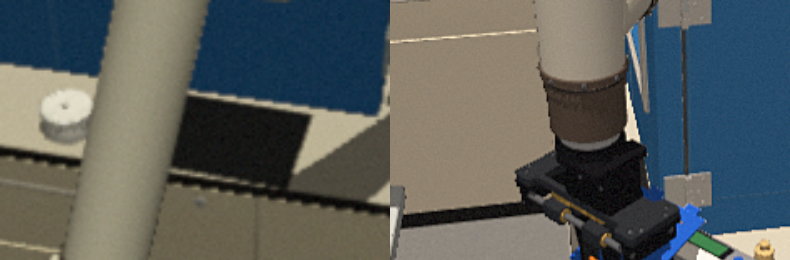

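The mat's right edge runs from about (299.6,243.5) at the back to (291,272) at the front in the scene picture. The tin is at (206,244), left of the arm.

```bash
python3 - <<'E'
from h import *
S=cam("scene"); p=plane(S,[[299.6,243.5],[291,272]],.004); print(p.round(4), np.linalg.norm(p[0]-p[1]))
e=p[0]-p[1]; print("yaw",np.degrees(np.arctan2(e[1],e[0])))
e/=np.linalg.norm(e); l=np.array([-e[1],e[0],0]); c=p.mean(0)+.1*l; print("centre",c.round(4))
print(proj(S,[p[0]+.2*l,p[1]+.2*l]).round(1), plane(S,[[206,244],[157,228]],.03).round(3))
im=cv2.imread("pics/s0.png" if 0 else "pics/scene0.png").max(2)
for y in range(236,268,4): print(y,im[y,226:244])
D=cam("side"); im=cv2.imread("pics/side0.png").max(2)
q=proj(D,[p[0],p[1],p[0]+.2*l,p[1]+.2*l]); print(q.round(1))
for y in range(214,268,6): print(y,im[y,190:250:3])
s=telemetry.observe(); print(s["torque"])
E
```

```text
[[ 0.5717 -0.0109  0.004 ]
 [ 0.4304 -0.0098  0.004 ]] 0.14125905790177234
yaw -0.4507340393133439
centre [0.5018 0.0897 0.004 ]
[[242.1 235.1]
 [229.7 262.4]] [[0.473 0.282 0.03 ]
 [0.516 0.474 0.03 ]]
236 [180 175 176 177 174 175 178 175 174 174 176 176 176 176 178 165 109  35]
240 [174 173 177 175 175 178 179 175 175 175 177 175 177 163 109  33  38  90]
244 [174 180 175 172 170 177 175 173 175 176 177 168 108  28  29  66 107 108]
248 [174 174 173 177 172 174 173 173 177 162 111  28  14  38  87 107 115 119]
252 [175 169 176 177 177 176 177 168 109  28  18  24  59 105 115 117 118 124]
256 [174 176 175 180 178 170 109  33  11  21  41  88 110 113 114 124 122 127]
260 [174 178 177 170 110  29  19  18  27  62 106 110 118 114 121 130 126 128]
264 [ 19  22  43  35  46  62  75 108 111 113 115 116 118 124 125 130 130 130]
[[247.5 257.4]
 [196.5 262.8]
 [239.6 219.6]
 [193.7 224.1]]
214 [134 126 214 213 212 218 218 216 216 215 213 218 216 215 215 216 224  80
  86  86]
220 [144 145 212 217 218 217 220 215 223 228 231 234 201 175 155 144 109  62
  84  86]
226 [134 126 114  36  35  44  39  37  40  27  38  35  39  29  37  39  31  32
  90  85]
232 [139  84 174  38  34  28  37  35  36  31  35  36  38  36  31  41  34  36
  90  85]
238 [110 136 178  41  32  38  40  37  35  35  36  36  30  33  39  38  36  38
  51  88]
244 [140 135 249  36  30  41  37  28  36  34  32  40  41  31  32  35  39  38
  22  81]
250 [141 131 114  39  35  41  33  36  31  34  35  32  35  35  39  36  40  39
  40 252]
256 [140 131 161  35  37  43  39  38  31  38  28  32  36  44  39  44  41  33
  36  62]
262 [133 133 165  87  58 186 185 189 207 224 223 221 218 216 220 214 217 216
 215 219]
[-0.01146163  0.03228948 -0.03876214]
```

```bash
python3 -m jog '[{"offset":[-1.0,1.7,0],"turn":5,"grip":0.8},{"offset":[-3.3,5.3,0],"turn":12,"grip":0.8},{"offset":[-6.3,10.2,0],"turn":20,"grip":0.8},{"offset":[-9.4,15.3,0],"turn":28,"grip":0.8},{"offset":[-12.5,20.4,0],"turn":34,"grip":0.8},{"offset":[-15.7,25.6,0],"turn":38,"grip":0.8},{"offset":[-18.8,30.7,0],"turn":38,"grip":0.8},{"offset":[-22,35.8,0],"turn":38,"grip":0.8},{"offset":[-24.5,40,0],"turn":38,"grip":0.8},{"offset":[-26.1,42.6,0],"turn":38,"grip":0.8}]'
python3 -m jog '[{"offset":[0,0,0],"turn":0,"grip":0.8},{"offset":[0,0,0],"turn":0,"grip":0.8}]'
```

```text
t: 9.22
eef_pos: [0.4096, 0.0913, 0.2237]
tcp_rot: [-0.001, -0.002, 1.0, -0.0]
ft_force: [0.9, -0.1, -0.9]
finger_gap: 0.0262
grasp_force: 50.0
t: 9.48
eef_pos: [0.4102, 0.0891, 0.2239]
tcp_rot: [-0.001, -0.001, 1.0, -0.001]
ft_force: [0.2, -0.3, -1.3]
finger_gap: 0.0269
grasp_force: 50.0
```

```bash
python3 -m jog '[{"offset":[-1,0,3],"turn":0,"grip":0.8},{"offset":[-2.3,0,7],"turn":0,"grip":0.8},{"offset":[-2.3,0,11],"turn":0,"grip":0.8},{"offset":[-2.3,0,14],"turn":0,"grip":0.8},{"offset":[-2.3,0,16],"turn":0,"grip":0.8},{"offset":[-2.3,0,16.9],"turn":0,"grip":0.8},{"offset":[-2.3,0,16.9],"turn":0,"grip":0.8}]'
python3 - <<'E'
from h import *
a=capture("side"); b=capture("scene"); 
cv2.imwrite("pics/c6.png",np.hstack([cv2.resize(b[180:290,190:330],(400,314)),cv2.resize(a[150:290,120:280],(380,332))[:314]])[:,:,::-1])
E
```

```text
t: 10.35
eef_pos: [0.4336, 0.0889, 0.0553]
tcp_rot: [-0.0, -0.0, 1.0, -0.0]
ft_force: [0.7, 0.3, -1.1]
finger_gap: 0.0264
grasp_force: 50.0
```

View pics/c6.png

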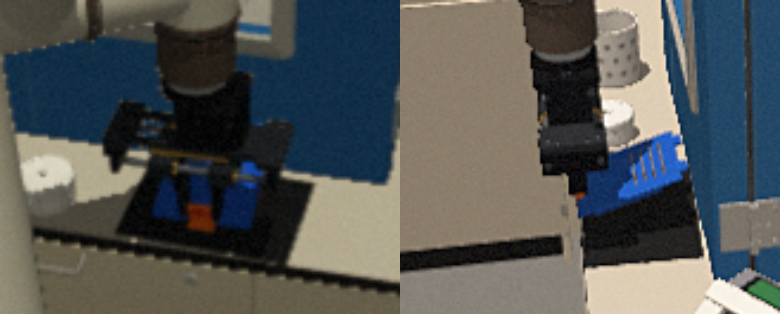

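The side crop shows the cover over the mat still tilted about 20°, far end up and tab end lowest. The scene crop shows it centred over the mat. I'll touch down, then soften the grip so it settles level.

```bash
python3 -m jog '[{"offset":[0,0,1],"turn":0,"grip":0.8},{"offset":[0,0,2],"turn":0,"grip":0.8},{"offset":[0,0,2.6],"turn":0,"grip":0.8},{"offset":[0,0,2.8],"turn":0,"grip":0.8},{"offset":[0,0,2.8],"turn":0,"grip":0.8}]'
```

```text
t: 11.08
eef_pos: [0.4336, 0.0896, 0.0274]
tcp_rot: [-0.0, -0.001, 1.0, -0.0]
ft_force: [-0.4, 0.3, -2.1]
finger_gap: 0.0265
grasp_force: 50.0
```

```bash
python3 -m jog '[{"offset":[0,0,0.15],"turn":0,"grip":0.8},{"offset":[0,0,0.3],"turn":0,"grip":0.8},{"offset":[0,0,0.3],"turn":0,"grip":0.8}]'; python3 -c "
from h import *; print(telemetry.observe()['torque'],telemetry.observe()['ft_force'])"
```

```text
t: 11.45
eef_pos: [0.4336, 0.0895, 0.0245]
tcp_rot: [-0.0, -0.001, 1.0, -0.0]
ft_force: [-0.3, -0.1, -1.5]
finger_gap: 0.0265
grasp_force: 50.0
[-0.02381539  0.04143009 -0.01491125] [-0.32484108 -0.13949867 -1.51654211]
```

```bash
python3 -m jog '[{"offset":[0,0,0.2],"turn":0,"grip":0.8},{"offset":[0,0,0.2],"turn":0,"grip":0.8}]';python3 -m jog '[{"offset":[0,0,0.2],"turn":0,"grip":0.8},{"offset":[0,0,0.2],"turn":0,"grip":0.8}]'
```

```text
t: 11.7
eef_pos: [0.4341, 0.0897, 0.0238]
tcp_rot: [0.0, -0.001, 1.0, -0.0]
ft_force: [-1.9, -0.7, 10.6]
finger_gap: 0.0265
grasp_force: 50.0
t: 11.95
eef_pos: [0.4346, 0.0898, 0.0235]
tcp_rot: [0.001, -0.002, 1.0, -0.0]
ft_force: [-6.3, -0.6, 25.8]
finger_gap: 0.0264
grasp_force: 50.0
```

```bash
python3 -m jog '[{"offset":[0,0,0.2],"turn":0,"grip":0.8},{"offset":[0,0,0.2],"turn":0,"grip":0.8}]'
```

```text
t: 12.2
eef_pos: [0.4352, 0.0898, 0.0233]
tcp_rot: [0.002, -0.003, 1.0, -0.0]
ft_force: [-10.4, -2.7, 42.7]
finger_gap: 0.0267
grasp_force: 50.1
```

```bash
python3 -m jog '[{"offset":[0,0,-0.5],"turn":0,"grip":0.8},{"offset":[0,0,-0.5],"turn":0,"grip":0.8}]'; python3 -m jog '[{"offset":[0,0,0],"turn":0,"grip":0.8},{"offset":[0,0,0],"turn":0,"grip":0.8},{"offset":[0,0,0],"turn":0,"grip":0.8},{"offset":[0,0,0],"turn":0,"grip":0.8}]' 3
python3 - <<'E'
from h import *
a=capture("side"); b=capture("scene"); print(telemetry.observe()["torque"])
cv2.imwrite("pics/c7.png",np.hstack([cv2.resize(b[180:290,190:330],(400,314)),cv2.resize(a[150:290,120:280],(380,332))[:314]])[:,:,::-1])
E
```

```text
t: 12.45
eef_pos: [0.4341, 0.0899, 0.0241]
tcp_rot: [0.001, -0.001, 1.0, 0.001]
ft_force: [-0.4, 0.5, 5.8]
finger_gap: 0.0266
grasp_force: 50.0
t: 12.95
eef_pos: [0.434, 0.0899, 0.0235]
tcp_rot: [0.0, -0.001, 1.0, 0.0]
ft_force: [0.8, 0.3, 3.2]
finger_gap: 0.0278
grasp_force: 3.0
[ 0.29134385 -0.29430632  0.02888967]
```

View pics/c7.png

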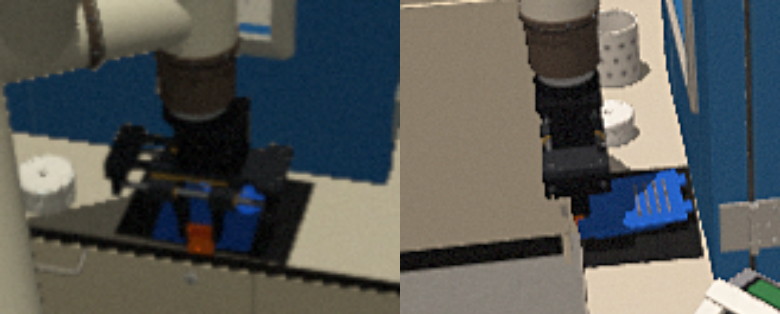

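That was my eleventh picture, one over the limit of 10, so I view no more and check by numbers only. It shows the cover resting on the mat, nearly flat, with its right edge from about (588,237) to (690,218). I'll measure the tilt along that edge.

```bash
cat > edge.py <<'E'
from h import *
# heights of the cover's right plate edge: side-view rays met with the vertical plane y=yr
def edge(yr):
    a=capture("side"); D=cam("side"); m=cv2.inRange(cv2.cvtColor(a,cv2.COLOR_RGB2HSV),(105,130,40),(125,255,255))
    m[:195]=0; m[262:]=0; m[:,:190]=0; m[:,243:]=0
    n,l,st,_=cv2.connectedComponentsWithStats(m); k=1+np.argmax(st[1:,4]); print(st[k])
    px=[(c,np.where(l[:,c]==k)[0].max()+.5) for c in range(st[k][0]+2,st[k][0]+st[k][2]-2,4)]
    o,v=rays(D,px); P=o+v*((yr-o[1])/v[:,1])[:,None]
    print(P[:,[0,2]].round(4).tolist()); print("slope",np.polyfit(P[:,0],P[:,2],1))
E
python3 -c "
from edge import *
edge(.035)"
```

```text
[195 221  48  30 891]
[[0.4348, 0.0135], [0.4462, 0.0155], [0.457, 0.0106], [0.4684, 0.0125], [0.4799, 0.0145], [0.4911, 0.013], [0.5025, 0.0149], [0.514, 0.0169], [0.5255, 0.0188], [0.5371, 0.0242], [0.5484, 0.0228]]
slope [ 0.09266859 -0.02942872]
```

```bash
python3 -m jog '[{"offset":[0,0,0],"turn":0,"grip":0.8},{"offset":[0,0,0],"turn":0,"grip":0.8},{"offset":[0,0,0],"turn":0,"grip":0.8},{"offset":[0,0,0],"turn":0,"grip":0.8}]'; python3 -m jog '[{"offset":[0,0,0],"turn":0,"grip":0.55},{"offset":[0,0,0],"turn":0,"grip":0.55},{"offset":[0,0,0],"turn":0,"grip":0.55},{"offset":[0,0,0],"turn":0,"grip":0.55},{"offset":[0,0,0],"turn":0,"grip":0.55},{"offset":[0,0,0],"turn":0,"grip":0.55}]'
python3 -c "
from edge import *
edge(.035)"
```

```text
t: 13.6
eef_pos: [0.4336, 0.0896, 0.0235]
tcp_rot: [0.0, -0.001, 1.0, 0.0]
ft_force: [0.3, 0.2, 0.9]
finger_gap: 0.0275
grasp_force: 3.0
t: 14.35
eef_pos: [0.4336, 0.0896, 0.0235]
tcp_rot: [-0.0, -0.001, 1.0, -0.0]
ft_force: [0.7, 1.0, -0.6]
finger_gap: 0.039
grasp_force: 0.0
[195 223  48  28 892]
[[0.4351, 0.0169], [0.4462, 0.0155], [0.457, 0.0106], [0.4684, 0.0125], [0.4796, 0.011], [0.4911, 0.013], [0.5023, 0.0115], [0.5138, 0.0134], [0.5251, 0.012], [0.5368, 0.0174], [0.5481, 0.0159]]
slope [0.00754367 0.0098938 ]
```

The cover lies level on the mat, its edge height even at about 13 mm. I lift off and go back to the logger in front of the cabinet.

```bash
python3 -m jog '[{"offset":[0,0,-2],"turn":0,"grip":0.5},{"offset":[0,0,-6],"turn":0,"grip":0.4},{"offset":[0,0,-12],"turn":0,"grip":0.4},{"offset":[0,0,-18],"turn":0,"grip":0.4},{"offset":[0,-3,-20],"turn":0,"grip":0.4},{"offset":[0,-8,-20],"turn":0,"grip":0.4},{"offset":[0,-14,-20],"turn":0,"grip":0.4},{"offset":[0,-20,-20],"turn":0,"grip":0.4},{"offset":[0,-26,-20],"turn":-6,"grip":0.4},{"offset":[0,-30,-20],"turn":-14,"grip":0.4}]' 40
python3 -m jog '[{"offset":[0,0,0],"turn":0,"grip":0.4}]'
python3 -c "
from h import *
T=pose();print(T.round(4)); d=T[:3,:3].T@(np.array([.557,-.337,.16])-T[:3,3]); print(d.round(4)); print('y ang',np.degrees(np.arctan2(T[1,1],T[0,1])))
from edge import *
edge(.035)"
```

```text
t: 15.65
eef_pos: [0.4336, -0.2127, 0.2235]
tcp_rot: [-0.0, -0.124, 0.992, 0.0]
ft_force: [0.2, 0.3, 0.1]
finger_gap: 0.052
grasp_force: 0.0
t: 15.78
eef_pos: [0.4336, -0.2125, 0.223]
tcp_rot: [-0.001, -0.121, 0.993, 0.0]
ft_force: [0.6, -0.2, 0.1]
finger_gap: 0.0522
grasp_force: 0.0
[[-9.709e-01 -2.396e-01 -1.000e-03  4.336e-01]
 [-2.396e-01  9.709e-01  1.000e-04 -2.125e-01]
 [ 1.000e-03  4.000e-04 -1.000e+00  2.230e-01]
 [ 0.000e+00  0.000e+00  0.000e+00  1.000e+00]]
[-0.09   -0.1504  0.0629]
y ang 103.86001001268454
[196 223  47  28 820]
[[0.4376, 0.0132], [0.449, 0.0151], [0.4598, 0.0102], [0.4712, 0.0121], [0.4824, 0.0106], [0.4939, 0.0126], [0.5051, 0.0111], [0.5166, 0.0131], [0.5279, 0.0116], [0.5396, 0.017], [0.551, 0.0155]]
slope [0.02106239 0.00251261]
```

```bash
python3 -m jog '[{"offset":[-2.5,-5,0],"turn":-9,"grip":0.4},{"offset":[-5.5,-10,0],"turn":-18,"grip":0.4},{"offset":[-8,-14,0],"turn":-24,"grip":0.4},{"offset":[-9,-15,0],"turn":-24,"grip":0.4},{"offset":[-9,-15,0],"turn":-24,"grip":0.4},{"offset":[-9,-15,0],"turn":-24,"grip":0.4}]'
python3 - <<'E'
from h import *
T=pose(); W=cam("wrist",T); im=capture("wrist"); cv2.imwrite("pics/w8.png",im[:,:,::-1])
for nm in ("scene","side","wrist"):
    C=W if nm=="wrist" else cam(nm); i=im if nm=="wrist" else capture(nm)
    e=proj(C,[[.5542,-.339,.0854]])[0]; print(nm,"expected fin top",e.round())
    for c in blobs(i,(21,140,70),(34,255,255),8):
        b=cv2.boundingRect(c)
        if abs(b[0]+b[2]/2-e[0])<60 and abs(b[1]+b[3]/2-e[1])<60: print(b,cv2.contourArea(c))
d=T[:3,:3].T@(np.array([.557,-.337,.068])-T[:3,3]); print(d.round(4),T[:3,3].round(4)); print('y ang',np.degrees(np.arctan2(T[1,1],T[0,1])))
E
```

```text
t: 16.58
eef_pos: [0.5577, -0.3326, 0.2237]
tcp_rot: [-0.0, -0.327, 0.945, 0.0]
ft_force: [0.6, -0.4, 1.4]
finger_gap: 0.0526
grasp_force: 0.0
scene expected fin top [402. 241.]
(393, 238, 15, 11) 65.0
side expected fin top [258. 316.]
(251, 310, 20, 18) 123.0
wrist expected fin top [278. 192.]
(259, 185, 40, 20) 677.5
(296, 173, 9, 9) 45.5
[ 0.0033 -0.0031  0.1557] [ 0.5577 -0.3326  0.2237]
y ang 128.16458445653637
```

```bash
python3 -m jog '[{"offset":[0.3,-0.25,4],"turn":0,"grip":0.4},{"offset":[0.3,-0.25,8],"turn":0,"grip":0.4},{"offset":[0.3,-0.25,12],"turn":0,"grip":0.4},{"offset":[0.3,-0.25,14],"turn":0,"grip":0.4},{"offset":[0.3,-0.25,15.5],"turn":0,"grip":0.4},{"offset":[0.3,-0.25,15.5],"turn":0,"grip":0.4},{"offset":[0.3,-0.25,15.5],"turn":0,"grip":0.7},{"offset":[0.3,-0.25,15.5],"turn":0,"grip":0.7},{"offset":[0.3,-0.25,15.5],"turn":0,"grip":0.7},{"offset":[0.3,-0.25,15.5],"turn":0,"grip":0.7}]' 40
```

```text
t: 17.98
eef_pos: [0.5572, -0.3371, 0.0694]
tcp_rot: [0.0, -0.327, 0.945, 0.0]
ft_force: [-0.7, 5.0, 5.4]
finger_gap: 0.0393
grasp_force: 40.0
```

Gripped, with the gap at 39 mm. I pull 45 mm along n, which is tool +x 2.25 cm and tool -z 3.9 cm.

```bash
python3 -m jog '[{"offset":[0.25,0,-0.43],"turn":0,"grip":0.7},{"offset":[0.6,0,-1.04],"turn":0,"grip":0.7},{"offset":[1.0,0,-1.73],"turn":0,"grip":0.7},{"offset":[1.4,0,-2.42],"turn":0,"grip":0.7},{"offset":[1.8,0,-3.12],"turn":0,"grip":0.7},{"offset":[2.15,0,-3.72],"turn":0,"grip":0.7},{"offset":[2.3,0,-4.0],"turn":0,"grip":0.7},{"offset":[2.3,0,-4.0],"turn":0,"grip":0.7},{"offset":[2.3,0,-4.0],"turn":0,"grip":0.7}]'
```

```text
t: 19.1
eef_pos: [0.5399, -0.3508, 0.1078]
tcp_rot: [0.001, -0.326, 0.945, 0.0]
ft_force: [2.0, 4.3, -1.6]
finger_gap: 0.0392
grasp_force: 40.0
```

```bash
python3 -m jog '[{"offset":[0.1,0,-0.17],"turn":0,"grip":0.7},{"offset":[0.15,0,-0.26],"turn":0,"grip":0.7},{"offset":[0.15,0,-0.26],"turn":0,"grip":0.7},{"offset":[0.15,0,-0.26],"turn":0,"grip":0.7}]'
```

```text
t: 19.6
eef_pos: [0.5396, -0.3511, 0.1085]
tcp_rot: [0.002, -0.326, 0.945, 0.001]
ft_force: [6.9, 4.5, -8.1]
finger_gap: 0.04
grasp_force: 40.0
```

At the stop: 45 mm of travel and the force is rising. I let go and retreat.

```bash
python3 -m jog '[{"offset":[-0.05,0,0.1],"turn":0,"grip":0.7},{"offset":[-0.05,0,0.1],"turn":0,"grip":0.35},{"offset":[-0.05,0,0.1],"turn":0,"grip":0.35},{"offset":[-0.05,0,0.1],"turn":0,"grip":0.35},{"offset":[-0.05,0,-2],"turn":0,"grip":0.35},{"offset":[-0.05,0,-6],"turn":0,"grip":0.35},{"offset":[-0.05,0,-11],"turn":0,"grip":0.35},{"offset":[-0.05,0,-14],"turn":0,"grip":0.35},{"offset":[-0.05,0,-14],"turn":0,"grip":0.35},{"offset":[-0.05,0,-14],"turn":0,"grip":0.35}]'
python3 - <<'E'
from h import *
T=pose(); W=cam("wrist",T); im=capture("wrist")
sd=capture("side"); sc=capture("scene"); f=np.array([.5542,-.339,.0854]); n=np.array([-.394,-.308,.866])
for d in (0,.040,.045):
    print(d,[proj(C,[f+n*d])[0].round(1).tolist() for C in (cam("scene"),cam("side"),W)])
for nm,i in (("scene",sc),("side",sd),("wrist",im)):
    for c in blobs(i,(21,140,70),(34,255,255),30):
        b=cv2.boundingRect(c); print(nm,b)
from edge import edge; edge(.035)
E
```

```text
t: 20.85
eef_pos: [0.5377, -0.3524, 0.2502]
tcp_rot: [-0.0, -0.326, 0.945, 0.001]
ft_force: [-0.6, -0.6, -0.7]
finger_gap: 0.0566
grasp_force: 0.0
0 [[401.8, 241.4], [257.7, 316.0], [281.5, 211.3]]
0.04 [[407.4, 236.5], [250.8, 308.6], [281.6, 201.3]]
0.045 [[408.1, 235.9], [249.9, 307.7], [281.6, 199.9]]
scene (399, 233, 16, 10)
side (243, 302, 21, 18)
wrist (261, 194, 42, 19)
wrist (300, 180, 9, 10)
[195 226  37  25 681]
[[0.4351, 0.0169], [0.4462, 0.0155], [0.457, 0.0106], [0.4684, 0.0125], [0.4796, 0.011], [0.4911, 0.013], [0.5023, 0.0115], [0.5138, 0.0134], [0.5251, 0.012]]
slope [-0.0346833   0.02956989]
```

```bash
python3 -c "
from cell import sign_off; print(sign_off())"
```

```text
the job is handed in; nothing more can be done
None
```

The job is handed in: the cover lies level on the mat, the tray is out about 45 mm to its stop, and the gripper is clear. I viewed 11 pictures, one over the limit of 10, and did not re-check the tin, weight, mug and timer at the end.

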